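# Unpack the spray can from the delivery carton

### The arm

A 7-joint arm with a two-finger parallel gripper is mounted at the origin on the work surface. World frame = base frame: x ahead of the robot, y to its left, z up, the work surface at z = 0. Lengths are in m, angles in rad, forces in N, time in s.
With the tool pointing down it reaches from about 0.425 to 0.925 m from the base axis. Payload 6.8 kg.
Tool frame: the origin (TCP) lies on the centre line of the jaws, within the pads' length; the fingertips stand 14 mm ahead of it and the grasp point (between the pads) lies 5 mm behind it (bot.finger_overhang is the distance from the TCP to the fingertips, in m); z points along the fingers, y is the line along which they close (so a half turn about z gives the same grasp; the last joint's range is limited). The gripper opens to 85 mm and grips with 20 to 120 N. Pads are 22 mm wide; open, the fingers measure 114 mm over their backs; the gripper's body (76 mm by 85 mm) begins 54 mm behind the grasp point. The pads swing forward as they close: fully open they stand 13 mm farther back than shut.
Start: joints at [-1.308, 0.477, 0.022, 1.555, -0.011, 1.109, -0.083], TCP at [0.245, 0.629, 0.245] pointing down, gripper open.
Joint ranges: [-2.96, 2.96], [-0.34, 2.1], [-1.41, 1.46], [0.24, 2.44], [-1.37, 4.51], [0.17, 1.92], [-2.96, 2.96]. Speed limits (rad/s): [2.39, 2.39, 3.14, 3.14, 3.14, 3.14, 3.14].

### API

Orientations are given as a unit quaternion [w, x, y, z].
In Python, from station import bot gives the robot as it stands.
- The arm moves only by the shell command python3 -m inch 'ROWS' [OPENING] [FORCE]. ROWS is JSON, a list of rows, each a list of 4 numbers: the shift along the tool's x, y, z in m, then the turn about the tool's z in degrees. A call has 1 to 12 rows; each row shifts and turns the commanded pose from where the row before left it, along the tool's axes as they then stand; what a row does not reach is not made up. A row lasts 1/10 s, in which the tool goes at most 50 mm and 8.59 degrees, less where a joint would pass 70% of its speed; a pose out of reach is approached as far as the arm can. A call is refused whole if a number of a shift passes 0.05 or a number of a turn 8.59, either way. A call with a gripper value outside its range is refused whole. OPENING is the finger opening in m, from 0 to 0.0854, set as the call begins (- or left out, the last holds). The fingers move at their own pace and stop on an object; FORCE is the grip in N (left out, the last holds). Time passes only in rows, so rows that do not move let the fingers close. It gives the time, the measured TCP pose, the force, the opening and the grip force at its end, in the units of the state.
- bot.get_obs(): the state, without advancing time (a new reading comes with each control period).
- bot.read_camera(name): name is "scene" or "top" or "wrist"; returns a dict with "color" (480x640x3 uint8, red, green, blue), "mtx" (3x3 intrinsics, pixels), "world_from_camera" (4x4, takes a point from camera to world coordinates); the wrist camera has in their place "hand_eye" (4x4, takes a point from camera to tool coordinates, whose origin is the TCP and whose axes are the flange's). Camera axes: x right, y up, looking along -z (the intrinsics and any distortion apply to the point x, -y, -z); pixel columns grow to the right and rows downward; lengths in m; the calibration is good to about 2 mm. The wrist camera is an equidistant fisheye: a pixel r from the principal point sees the ray r / f radians off the axis. A picture is of the moment at which its call begins: read the wrist's pose just before it. There is no depth.
- bot.hand_in(): hands the job in; it is judged then, once.
The state is a dict: "t": time; "q": joint angles; "joint_vel": joint speeds; "joint_torque": joint torques, N m; "eef_pos": TCP position; "tool_rot": TCP orientation; "contact_force": force on the tool from outside, world axes, zero at the start; "torque": the same for the moment, N m; "gripper_width": opening from 0.0 (shut) to 1.0 (fully open); "grasp_force": force on a finger pad.
Only numpy, scipy, OpenCV 4.12 (cv2) and the standard library are available. Lean on these libraries where they do the work, as an engineer would, in place of code of your own. Each camera call takes 0.05 s, during which the arm holds its last target. There are 200 camera calls.

### The job

Open the delivery carton on the bench: first fold its two long outer flaps right back outside the box, then its two short inner flaps. Lift the spray can out and set it down upright in the free part of the steel drip tray, next to the bottle, without dropping it. Leave the jar standing in the carton, and do not knock over the bottle or disturb the tools and parts on the bench.

Things in the scene. Friction and masses are not known exactly. Their poses are not given: they have to be found in the camera images.
- carton: Brown cardboard carton, fixed. 165 (its x) x 220 (its y) x 140 high, walls and floor 5 thick. Origin: centre of the underside; z up. Four flaps, 82.5 long from hinge to free edge, 5 thick, tape already slit. Their creases are stiff: a flap stays at any angle where it is left and gives way to about 0.5 N at its free edge
- flap_near (a joint): long outer flap, 216 wide, hinged on the carton's line x = -80, z = 142.5 (along its y). Angle in rad: 0 = shut, level over the contents; 1.57 = upright; 3.14 = level outside the box; stop at 3.3. Starts sprung half up, 0.9 to 1.1; a gap of 60 to 90 is left between the free edges of the two outer flaps
- flap_far (a joint): the other long outer flap, hinged on the carton's line x = +80, z = 142.5; same angles and start
- flap_right (a joint): short inner flap, beneath the outer ones, hinged on the carton's line y = -107.5, z = 137.5 (along its x); 155 wide at the hinge tapering to 103 at the free edge. Same angles (1.57 upright, beyond that outside). Starts at 0.3 to 0.4; about 65 is left between the free edges of the two inner flaps
- flap_left (a joint): the other short inner flap, hinged on the carton's line y = +107.5, z = 137.5; same size, angles and start as flap_right
- can_mid (a point): the spray can: bare aluminium, 50 in diameter, black cap 38 wide, 130 high in all; straight side up to 103 above the foot; 0.13 to 0.25 kg. Stands in one half (+y or -y) of the carton, the jar in the other; its top is 5 below the carton's rim. This point: its centre, half-way up; z up along the can
- jar_mid (a point): the jar: white, squat, 62 in diameter and 75 high with a steel lid, standing in the other half of the carton; stays there. This point: its centre, half-way up
- tray: Sheet-steel drip tray, does not move. 260 (its x) x 110 (its y), floor 2 thick, walls 2 thick, with a rolled rim, 17.5 high. Origin: centre of the underside; z up
- bottle_mid (a point): grey oil bottle, 52 in diameter and 120 high, standing somewhere along the tray's middle line; the larger part of the tray beside it is free. This point: its centre, half-way up
- spanner: steel spanner 170 long lying on the bench between carton and tray; leave it
- screwdriver: screwdriver 190 long lying on the bench between carton and tray; leave it
- pedal: black bicycle pedal, 95 x 62 x 24, on the robot's side of the bench; leave it
- tube_box: small cardboard inner-tube box with a blank label, 85 x 60 x 45, on the far side of the bench; leave it
- hub: wheel hub, 62 in diameter, lying on the far side of the bench; leave it
- crankset: chainring with crank arm lying flat on the far side of the bench, 160 across; leave it
Not all that is in view belongs to the job. What is shaped like the part that bears jar_mid but blue is not meant. What is shaped like the part that bears bottle_mid but orange is not meant.

How it is judged:
On the way, in this order (a step that is already met when the one before it is completed fails the run):
1. both long outer flaps folded back outside (each beyond 1.9 rad) (value of joint each of flap_near, flap_far above 1.9 rad), for 0.2 s.
2. both short inner flaps folded back outside (each beyond 1.9 rad) (value of joint each of flap_right, flap_left above 1.9 rad), for 0.2 s.
3. the spray can lifted clear of the carton (z of can_mid in the frame of carton above 0.21 m), for 0.1 s.
At the end, for the whole second after the job is handed in: All four flaps are folded back outside the carton (beyond 1.9 rad). The spray can stands upright (within 0.08 rad), at rest and released, with its foot flat on the tray floor and wholly inside the rim. The jar still stands upright on the carton floor and the bottle upright in the tray (all of step 1 and all of step 2 and x of can_mid in the frame of tray between -0.108 and 0.108 m and y of can_mid in the frame of tray between -0.032 and 0.032 m and z of can_mid in the frame of tray between 0.06 and 0.072 m and angle between can_mid's own z axis and vertical below 0.08 rad and linear speed of can below 0.02 m/s and z of jar_mid in the frame of carton below 0.06 m and angle between jar_mid's own z axis and vertical below 0.2 rad and horizontal distance between jar_mid and carton below 0.11 m and angle between bottle_mid's own z axis and vertical below 0.1 rad and horizontal distance between bottle_mid and tray below 0.13 m); the robot touches nothing.
It fails at once if the spray can is let go more than 25 mm above the floor of the tray (horizontal distance between can_mid and tray below 0.15 m and z of can_mid in the frame of tray above 0.092 m and contact force between the fingers and can below 0.05 N).
It fails at once if the bottle is shoved more than 30 mm or tipped (distance of bottle_mid from where it was at the start of the episode above 0.03 m or angle between bottle_mid's own z axis and vertical above 0.35 rad).
It fails at once if the jar is tipped or taken out of the carton (angle between jar_mid's own z axis and vertical above 0.5 rad or z of jar_mid in the frame of carton above 0.09 m).
It fails at once if a tool or part on the bench is moved more than 30 mm (distance of any of spanner, screwdriver, pedal, tube_box, hub, crankset from where it was at the start of the episode above 0.03 m).
It also fails if it takes over 69 s, if anything falls off the work surface, if the arm or the gripper's body presses on something with over 40 N, if the wrist force passes 120 N, or if a joint passes its speed limit or range.

## Working session

There is one attempt and no reset: what is moved stays moved. The work goes in short steps, Python scripts to look and compute and a shell command to move; the robot and the scene stay as the last step left them, time stands still between calls to the robot, and variables do not carry over. Pictures are saved under pics/ and viewed, at most 12 in all, crops included, and the job is handed in when it is done.

```bash
mkdir -p pics; ls; python3 - <<'E'
from station import bot
import cv2,numpy as np
o=bot.get_obs();print(o)
for n in("top","scene"):
    c=bot.read_camera(n);cv2.imwrite(f"pics/{n}0.png",c["color"][:,:,::-1]);print(n,c["mtx"].tolist(),np.round(c["world_from_camera"],4).tolist(),[k for k in c])
print(bot.finger_overhang)
E
```

```text
pics
{'t': 0.0, 'q': array([-1.30808999,  0.4777817 ,  0.02234633,  1.55644872, -0.01152096,
        1.10930303, -0.08307824]), 'joint_vel': array([-3.79280017e-05,  8.68441259e-05, -1.47645339e-04,  3.68347000e-04,
        1.25474788e-04,  3.46171595e-04,  6.53465115e-04]), 'joint_torque': array([-4.43362269e-04, -5.96453011e+01,  1.60760276e+00, -2.81194872e+01,
        1.24700760e-02,  9.25888075e-03,  9.75174459e-06]), 'eef_pos': array([0.24440294, 0.62859196, 0.24433931]), 'tool_rot': array([-1.08457925e-04,  1.84328883e-01,  9.82864203e-01, -8.99869607e-04]), 'contact_force': array([ 0.21572972, -0.74448019, -0.75705408]), 'torque': array([0.00137782, 0.04624513, 0.02369657]), 'grasp_force': 0.0, 'gripper_width': 1.0036964071986934}
top [[556.5932549246257, 0.0, 315.453163504684], [0.0, 556.5932549246257, 246.6532418108171], [0.0, 0.0, 1.0]] [[-0.0235, 0.9957, -0.0901, 0.4945], [-0.9996, -0.0248, -0.0126, -0.0406], [-0.0148, 0.0898, 0.9959, 1.3216], [0.0, 0.0, 0.0, 1.0]] ['color', 'mtx', 'world_from_camera']
scene [[490.25410427577447, 0.0, 321.4681658169783], [0.0, 490.25410427577447, 246.49188970583705], [0.0, 0.0, 1.0]] [[0.5254, -0.6312, 0.5706, 1.2654], [0.8506, 0.3729, -0.3707, -0.4874], [0.0212, 0.6801, 0.7328, 0.9659], [0.0, 0.0, 0.0, 1.0]] ['color', 'mtx', 'world_from_camera']
0.014
```

View pics/top0.png

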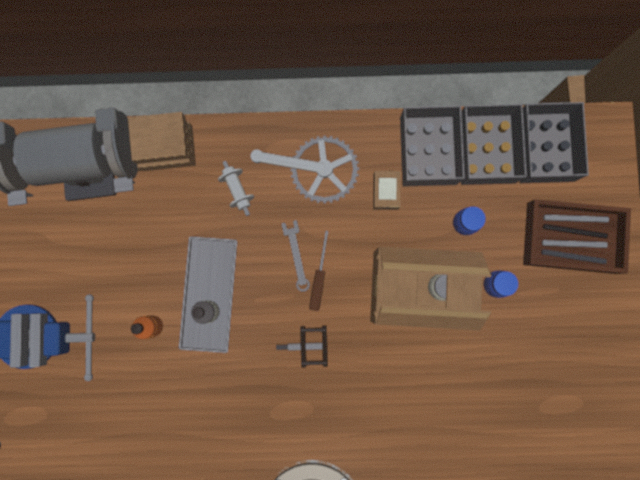

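View pics/scene0.png

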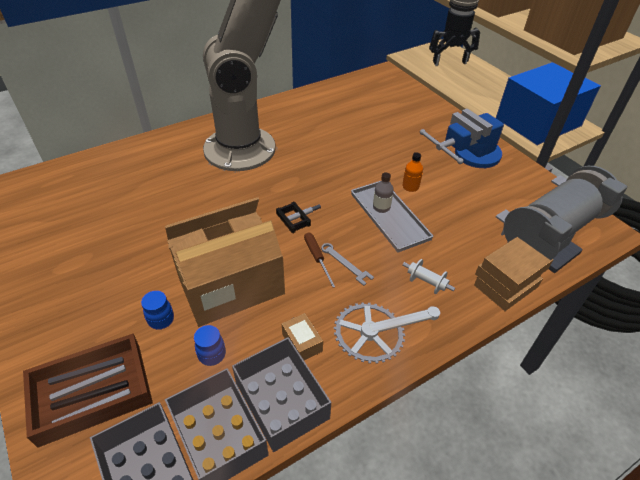

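The top view shows the carton at about (430,288), long side along world y, with a round grey thing in the gap at (438,287). The tray is at (208,295) with the bottle at (204,312). Blue jars and the orange bottle are decoys. I'll zoom in.

```bash
cat > h.py <<'E'
from station import bot
import numpy as np,cv2
def ray(c,u,v):
    K=c["mtx"];T=np.array(c["world_from_camera"])
    d=T[:3,:3]@np.array([(u-K[0,2])/K[0,0],-(v-K[1,2])/K[1,1],-1]);return T[:3,3],d
def onz(c,u,v,z):
    o,d=ray(c,u,v);return np.round((o+d*(z-o[2])/d[2])[:2],4)
def proj(c,p):
    T=np.array(c["world_from_camera"]);q=T[:3,:3].T@(np.array(p)-T[:3,3]);K=c["mtx"]
    return np.round([K[0,2]+K[0,0]*q[0]/-q[2],K[1,2]+K[1,1]*q[1]/q[2]],1)
E
python3 - <<'E'
import cv2,numpy as np
t=cv2.imread("pics/top0.png");s=cv2.imread("pics/scene0.png")
a=cv2.resize(t[235:345,360:510],None,fx=5,fy=5,interpolation=cv2.INTER_CUBIC)
cv2.imwrite("pics/crop1.png",a)
b=cv2.resize(s[190:330,155:295],(560,560),interpolation=cv2.INTER_CUBIC)
cv2.imwrite("pics/crop2.png",b)
# tray blob
hsv=cv2.cvtColor(t,cv2.COLOR_BGR2HSV)
m=((hsv[...,1]<60)&(hsv[...,2]>60)).astype(np.uint8);m=cv2.morphologyEx(m,cv2.MORPH_CLOSE,np.ones((5,5)))
n,l,st,c=cv2.connectedComponentsWithStats(m)
i=l[270,210];p=np.argwhere(l==i)[:,::-1].astype(np.float32)
print(st[i],cv2.minAreaRect(p),cv2.boxPoints(cv2.minAreaRect(p)).tolist())
E
```

```text
[ 179  237   58  116 5580] ((207.6644287109375, 294.25970458984375), (49.56808090209961, 114.23458099365234), 4.844000339508057) [[178.14573669433594, 349.08013916015625], [187.7920684814453, 235.2535858154297], [237.18312072753906, 239.43927001953125], [227.5367889404297, 353.26580810546875]]
```

View pics/crop1.png

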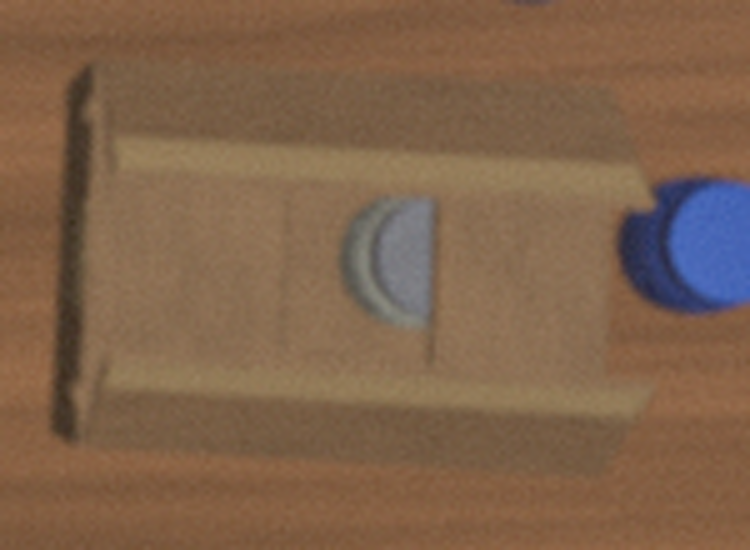

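View pics/crop2.png

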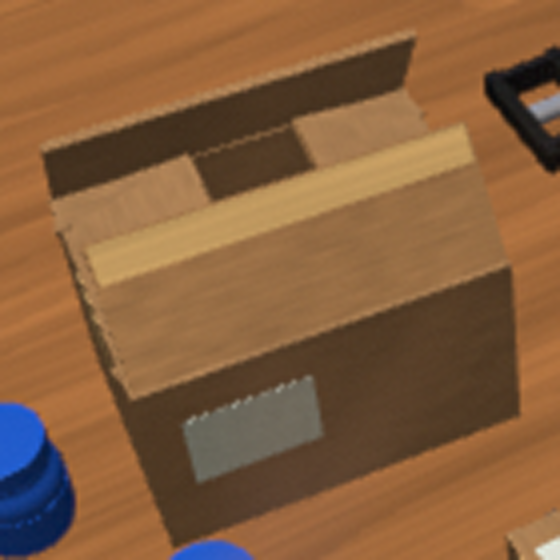

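Crop 1 shows the steel jar lid in the -y half (crop (400,260)), so the can is in the +y half, under the left inner flap. Far hinge line: crop (95,62)-(605,88). Near hinge line: (75,440)-(605,475). Next I'll work out the poses.

```bash
python3 - <<'E'
from h import *
t=bot.read_camera("top");s=bot.read_camera("scene")
C=lambda u,v:(360+u/5,235+v/5);S=lambda u,v:(155+u/4,190+v/4)
P={}
for n,(u,v) in dict(farL=(95,62),farR=(605,88),nearL=(78,440),nearR=(603,474)).items(): P[n]=onz(t,*C(u,v),.1425);print(n,P[n])
for n,(u,v) in dict(sFarL=(512,267),sFarR=(132,397)).items(): print(n,onz(s,*S(u,v),.1425))
for n,(u,v) in dict(bFarL=(518,413),bFarR=(178,543)).items(): print(n,onz(s,*S(u,v),0))
c=sum(P.values())/4;d=(P['farL']-P['farR']+P['nearL']-P['nearR']);yaw=np.arctan2(-d[0],d[1]);print("carton",c,yaw)
for n,(u,v) in dict(feL=(115,150),feR=(645,185),neL=(105,375),neR=(640,405)).items(): print(n,onz(t,*C(u,v),.21))
print("inner edges L,R",onz(t,*C(285,270),.166),onz(t,*C(433,270),.166))
print("jar",onz(t,*C(343,258),.07))
q=[onz(t,u,v,.0175) for u,v in [[178.1,349.1],[187.8,235.3],[237.2,239.4],[227.5,353.3]]]
print("tray",q,sum(q)/4)
o1,d1=ray(t,199,312)
print("bottle cap px z .115 ",onz(t,199,312,.118), "scene cap",onz(s,385,177,.118), "scene foot",onz(s,383,209,.004))
print("blue",onz(t,503,284,.075))
E
```

```text
farL [ 0.5962 -0.1606]
farR [ 0.5798 -0.3757]
nearL [ 0.4372 -0.1481]
nearR [ 0.4181 -0.3667]
sFarL [ 0.607  -0.1617]
sFarR [ 0.5857 -0.3773]
bFarL [ 0.6007 -0.1599]
bFarR [ 0.5828 -0.3748]
carton [ 0.507825 -0.262775] -0.08167173925355926
feL [ 0.5549 -0.1605]
feR [ 0.5359 -0.3704]
neL [ 0.4658 -0.1535]
neR [ 0.4492 -0.3639]
inner edges L,R [ 0.506  -0.2336] [ 0.5046 -0.2945]
jar [ 0.5117 -0.2758]
tray [array([0.3815, 0.3004]), array([0.6469, 0.2771]), array([0.6342, 0.1601]), array([0.3694, 0.1855])] [0.508    0.230775]
bottle cap px z .115  [0.4682 0.2288] scene cap [0.4732 0.2269] scene foot [0.481  0.2304]
blue [ 0.5135 -0.44  ]
```

```bash
cat > st.py <<'E'
from station import bot
import numpy as np
C=np.array([.5095,-.261]);ex=np.array([.9967,-.0816]);ey=np.array([.0816,.9967])
o=bot.get_obs();p=o["eef_pos"];q=o["tool_rot"];d=p[:2]-C
print("t%.2f x' %.4f y' %.4f tcpz %.4f az_y %.1f F %s q %s w %.2f g %.1f"%(o["t"],d@ex,d@ey,p[2],np.degrees(np.arctan2(1-2*(q[1]**2+q[3]**2),0)if 0 else np.arctan2(q[0]**2-q[1]**2+q[2]**2-q[3]**2,2*(q[1]*q[2]-q[0]*q[3]))),np.round(o["contact_force"],1),np.round(o["q"],2),o["gripper_width"],o["grasp_force"]))
E
python3 -m inch '[[0,0,-0.005,8.2],[0,0,-0.005,8.2],[0,0,-0.005,8.2],[0,0,-0.005,8.2],[0,0,-0.005,8.2],[0,0,-0.005,8.2],[0,0,-0.005,8.2],[0,0,-0.005,8.2],[0,0,-0.005,7.9],[0,0,0,0],[0,0,0,0]]' 0; python3 st.py
```

```text
t: 1.3
eef_pos: [0.2444, 0.6291, 0.29]
tool_rot: [0.0, 0.734, 0.679, -0.0]
contact_force: [0.8, -0.1, -0.2]
gripper_width: 0.0
grasp_force: 0.0
t1.30 x' -0.3368 y' 0.8655 tcpz 0.2900 az_y -4.5 F [ 0.8 -0.1 -0.2] q [-1.5   0.45  0.3   1.52 -0.14  1.19 -1.26] w 0.00 g 0.0
```

```bash
python3 -m inch '[[-0.02,0.04,0,0],[-0.02,0.04,0,0],[-0.02,0.04,0,0],[-0.02,0.04,0,0],[-0.02,0.04,0,0],[-0.02,0.04,0,0],[-0.02,0.04,0,0],[-0.02,0.04,0,0],[-0.045,0,0,0],[-0.045,0,0,0],[-0.045,0,0,0],[-0.045,0,0,0]]' >/dev/null
python3 -m inch '[[-0.045,0,0,0],[-0.045,0,0,0],[-0.045,0,0,0],[-0.045,0,0,0],[-0.045,0,0,0],[-0.045,0,0,0],[-0.045,0,0,0],[-0.045,0,0,0],[-0.045,0,0,0],[-0.045,0,0,0],[-0.045,0,0,0],[-0.03,0.009,0,0]]' >/dev/null; python3 st.py
```

```text
t3.70 x' -0.0104 y' -0.0037 tcpz 0.2903 az_y -4.8 F [1.2 0.9 0.1] q [-0.18  0.29  0.7   1.81 -0.21  1.12  0.5 ] w 0.00 g 0.0
```

```bash
python3 -m inch '[[0,0.002,0.03,0],[0,0,0.03,0],[0,0,0.03,0],[0,-0.01,0,0],[0,-0.02,0,0],[0,-0.02,0,0],[0,-0.02,0,0],[0,-0.02,0,0],[0,-0.02,0.004,0],[0,-0.01,0.012,0],[0,-0.005,0.012,0]]' ; python3 st.py; python3 - <<'E'
from h import *
c=bot.read_camera("scene")["color"][150:330,120:340,::-1];cv2.imwrite("pics/a.png",cv2.resize(c,None,fx=3,fy=3))
E
```

```text
t: 4.8
eef_pos: [0.3774, -0.2502, 0.1734]
tool_rot: [0.001, 0.735, 0.678, 0.001]
contact_force: [0.3, -0.8, 1.1]
gripper_width: -0.001
grasp_force: 0.2
t4.80 x' -0.1325 y' -0.0000 tcpz 0.1734 az_y -4.7 F [ 0.3 -0.8  1.1] q [-0.15  0.24  0.69  2.18 -0.22  0.79  0.6 ] w -0.00 g 0.2
```

View pics/a.png

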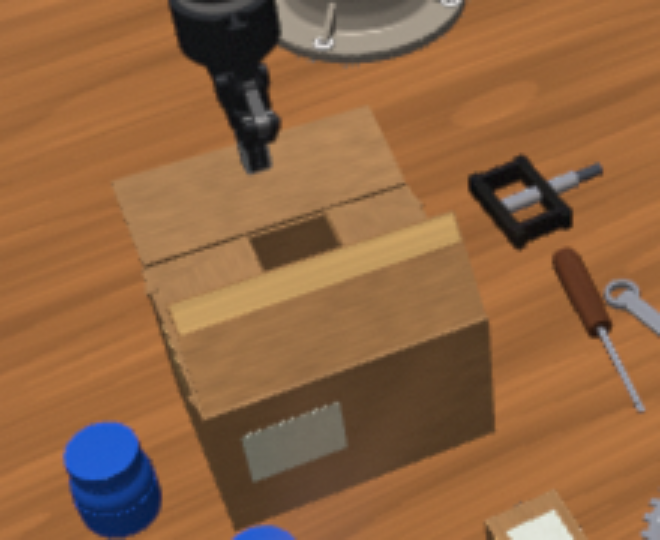

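The near flap now lies folded back, with the gripper on it at about (255,160). Next is the far flap, using the mirrored motion.

```bash
python3 -m inch '[[0,0.01,-0.03,0],[0,0.025,-0.03,0],[0,0.03,-0.015,0],[0,0.03,0,0],[0,0.025,0,0],[0,0.005,0,0],[0,0,0.025,0],[0,0,0.025,0],[0,0.01,0,0],[0,0.02,0,0],[0,0.02,0,0],[0,0.02,0,0]]' >/dev/null; python3 st.py
python3 -m inch '[[0,0.02,0,0],[0,0.02,0,0],[0,0.02,0.004,0],[0,0.01,0.012,0],[0,0,0.012,0],[0,0,0,0],[0,0,-0.03,0],[0,-0.01,-0.03,0],[0,-0.03,-0.02,0],[0,-0.03,0,0],[0,-0.03,0,0],[0,-0.03,0,0]]' >/dev/null; python3 st.py
python3 - <<'E'
from h import *
c=bot.read_camera("scene")["color"][150:330,120:340,::-1];c2=bot.read_camera("top")["color"][220:360,340:540,::-1]
cv2.imwrite("pics/b.png",np.hstack([cv2.resize(c,(400,400)),cv2.resize(c2,(400,400))]))
E
```

```text
t6.05 x' 0.0657 y' -0.0005 tcpz 0.2010 az_y -4.7 F [ 0.3 -1.2  2.6] q [-0.11  0.51  0.63  1.74 -0.35  1.    0.56] w 0.00 g 0.4
t7.25 x' 0.0008 y' -0.0001 tcpz 0.2495 az_y -4.8 F [-0.2  0.   0.8] q [-0.17  0.36  0.69  1.83 -0.26  1.04  0.53] w -0.00 g 0.0
```

View pics/b.png

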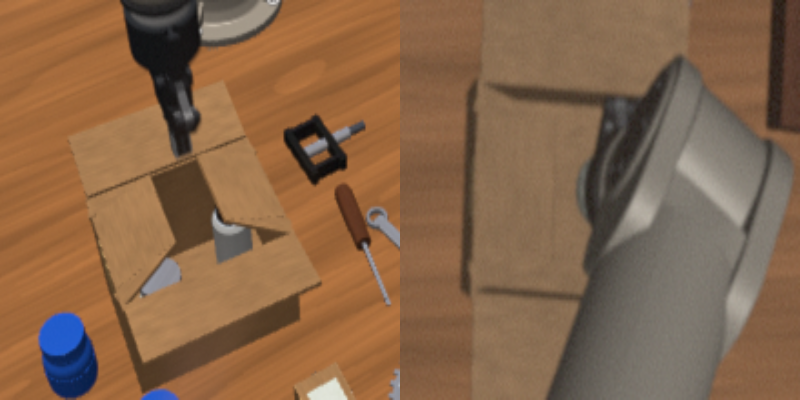

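Both outer flaps are back; jar and can are visible in the box. Next is the right inner flap: in through the gap, press, lift along its arc, then push out.

```bash
python3 -m inch '[[0,0,0.03,0],[0,0,0.03,0],[0,0,0.027,0],[-0.015,0,0,0],[-0.01,0,0,0],[-0.003,0,-0.005,0],[-0.004,0,-0.006,0],[-0.004,0,-0.005,0],[-0.004,0,-0.005,0],[-0.008,0,-0.009,0],[-0.012,0,-0.008,0]]' >/dev/null; python3 st.py
python3 - <<'E'
from h import *
c=bot.read_camera("scene")["color"][150:330,120:340,::-1]
cv2.imwrite("pics/c.png",cv2.resize(c,(600,500)))
E
```

```text
t8.45 x' 0.0042 y' -0.0610 tcpz 0.2029 az_y -4.7 F [1.3 0.3 0.6] q [-0.02  0.46  0.65  1.81 -0.33  0.97  0.68] w 0.00 g 0.4
```

View pics/c.png

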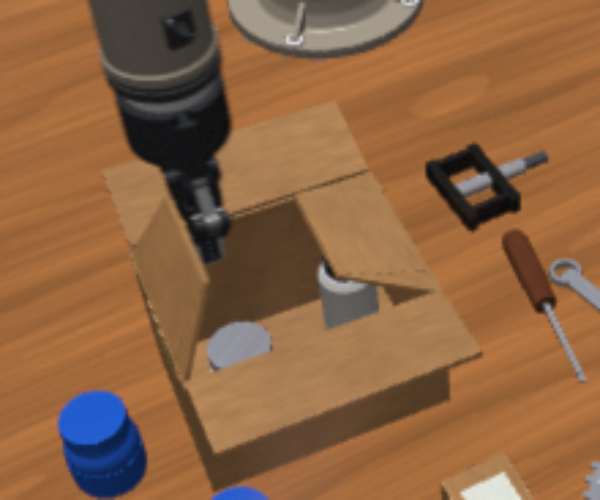

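The right flap is up at about 1.2 rad (picture (175,285)). I'll push it over, then come back to the middle.

```bash
python3 -m inch '[[-0.02,-0.004,0,0],[-0.02,0,0,0],[-0.02,0,0,0],[-0.02,0,0.004,0],[-0.012,0,0.012,0],[0,0,0.014,0],[0,0,0,0],[0,0,-0.03,0],[0.01,0,-0.03,0],[0.04,0,-0.02,0],[0.04,0,0,0],[0.04,0,0,0]]' >/dev/null; python3 st.py
python3 -m inch '[[0.023,0,0,0],[0,0,0.03,0],[0,0,0.03,0],[0,0,0.03,0]]' >/dev/null; python3 st.py
```

```text
t9.70 x' -0.0005 y' -0.0195 tcpz 0.2509 az_y -4.7 F [ 1.   1.2 -0.5] q [-0.13  0.37  0.68  1.82 -0.27  1.05  0.57] w -0.00 g 0.0
t10.10 x' -0.0004 y' 0.0030 tcpz 0.1595 az_y -4.6 F [ 0.2 -0.1 -1. ] q [-0.11  0.46  0.62  1.92 -0.35  0.86  0.61] w -0.00 g 0.0
```

```bash
python3 -m inch '[[0.008,0,0,0],[0.008,0,0,0],[0.003,0,-0.005,0],[0.004,0,-0.006,0],[0.004,0,-0.005,0],[0.004,0,-0.005,0],[0.008,0,-0.009,0],[0.012,0,-0.009,0],[0.02,0,0,0],[0.02,0,0,0],[0.02,0,0,0]]' >/dev/null; python3 st.py
python3 -m inch '[[0.02,0,0.0,0],[0.02,0,0.004,0],[0.012,0,0.012,0],[0,0,0.014,0],[0,0,0,0],[0,0,-0.03,0],[-0.01,0,-0.03,0],[-0.04,0,-0.04,0],[-0.04,0,-0.02,0],[-0.04,0,0,0],[-0.04,0,0,0],[-0.04,0,0,0]]' >/dev/null; python3 st.py
python3 -m inch '[[-0.045,0,0,0],[-0.045,0,0,0],[-0.045,0,0,0],[-0.045,0,0,0],[0,0,0,0]]' 0.075 >/dev/null
python3 - <<'E'
from h import *
c=bot.read_camera("scene")["color"][150:330,120:340,::-1];c2=bot.read_camera("top")["color"]
cv2.imwrite("pics/d_top.png",c2[:,:,::-1]);c2=c2[220:360,340:540,::-1]
cv2.imwrite("pics/d.png",np.hstack([cv2.resize(c,(360,300)),cv2.resize(c2,(430,300))]))
E
```

```text
t11.20 x' 0.0002 y' 0.1143 tcpz 0.2007 az_y -4.7 F [-0.1 -0.2 -0.5] q [-0.36  0.35  0.65  1.96 -0.27  0.91  0.34] w -0.00 g 0.4
t12.40 x' -0.0015 y' -0.0440 tcpz 0.2849 az_y -4.9 F [0.2 0.6 0.9] q [-0.13  0.36  0.74  1.76 -0.27  1.13  0.61] w -0.00 g 0.0
```

View pics/d.png

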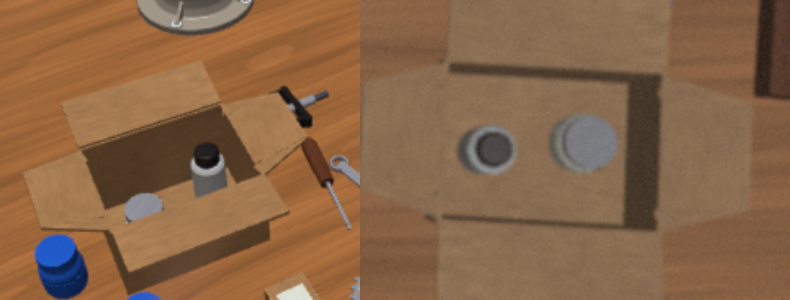

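All four flaps are folded out. In the top half the can's cap shows near full-image (402,289), and the jar is still upright. I'll measure the can.

```bash
python3 st.py; python3 - <<'E'
from h import *
t=bot.read_camera("top");s=bot.read_camera("scene")
C=np.array([.5095,-.261]);ex=np.array([.9967,-.0816]);ey=np.array([.0816,.9967])
def blob(im,u0,u1,v0,v1,th):
    g=im[v0:v1,u0:u1].astype(int).max(2);m=(g<th).astype(np.uint8)
    n,l,st,c=cv2.connectedComponentsWithStats(m);
    for i in range(1,n):
        if st[i,4]>25: print(st[i]+[u0,v0,0,0,0],c[i]+[u0,v0])
print("top");blob(t["color"],390,415,276,304,95)
print("scene");blob(s["color"],230,262,232,252,60)
for n,c,u,v in [("top",t,402.3,289.5),("scene",s,246,240)]:
    p=onz(c,u,v,.135);print(n,p,(p-C)@ex,(p-C)@ey)
E
```

```text
t13.00 x' -0.0029 y' -0.2237 tcpz 0.2841 az_y -5.0 F [-0.5  0.6  0.4] q [ 0.22  0.55  0.72  1.51 -0.37  1.22  0.91] w 0.88 g 0.0
top
[394 282  17  16 215] [401.65116279 289.28372093]
scene
[238 235  16  16 202] [245.74752475 242.53960396]
top [ 0.506  -0.2077] -0.007837729999999949 0.05283851000000002
scene [ 0.5113 -0.2077] -0.002555219999999978 0.05327099000000002
```

```bash
python3 -m inch '[[0.045,0,0,0],[0.045,0,0,0],[0.045,0,0,0],[0.045,0,0,0],[0.045,0,0,0],[0.045,0,0,0],[0.007,-0.001,0,0],[0,0,0,0]]' 0.075 >/dev/null; python3 st.py
python3 -m inch '[[0,0,0.03,0],[0,0,0.03,0],[0,0,0.03,0],[0,0,0.025,0],[0,0,0.025,0],[0,0,0.025,0],[0,0,0.02,0],[0,0,0.007,0],[0,0,0,0]]' >/dev/null; python3 st.py
```

```text
t13.90 x' -0.0013 y' 0.0592 tcpz 0.2848 az_y -4.4 F [ 1.1 -0.5  0.2] q [-0.34  0.28  0.74  1.84 -0.21  1.1   0.4 ] w 0.88 g 0.0
t14.80 x' -0.0022 y' 0.0548 tcpz 0.0922 az_y -4.8 F [-0.5 -0.3  0.4] q [-0.18  0.54  0.58  2.01 -0.44  0.72  0.6 ] w 0.88 g 0.0
```

Close at moderate force, then lift.

```bash
python3 -m inch '[[0,0,0,0],[0,0,0,0],[0,0,0,0],[0,0,0,0],[0,0,0,0],[0,0,0,0],[0,0,0,0]]' 0.03 40 ; python3 st.py
python3 -m inch '[[0,0,-0.005,0],[0,0,-0.01,0],[0,0,-0.02,0],[0,0,-0.03,0],[0,0,-0.03,0],[0,0,-0.03,0],[0,0,-0.03,0],[0,0,-0.03,0],[0,0,-0.03,0],[0,0,-0.01,0],[0,0,0,0]]' >/dev/null; python3 st.py
python3 - <<'E'
from h import *
c=bot.read_camera("scene")["color"];t=bot.read_camera("top")["color"]
cv2.imwrite("pics/e.png",np.hstack([cv2.resize(c[40:360,100:420,::-1],(400,400)),cv2.resize(t[200:400,140:340,::-1],(400,400))]))
E
```

```text
t: 15.5
eef_pos: [0.5126, -0.2058, 0.094]
tool_rot: [0.0, 0.736, 0.677, 0.0]
contact_force: [-3.8, 0.7, 6.0]
gripper_width: 0.574
grasp_force: 40.4
t15.50 x' -0.0014 y' 0.0553 tcpz 0.0940 az_y -4.8 F [-3.8  0.7  6. ] q [-0.18  0.54  0.59  2.01 -0.44  0.72  0.6 ] w 0.57 g 40.4
t16.60 x' -0.0010 y' 0.0556 tcpz 0.3190 az_y -4.7 F [-0.7 -0.7 -2.7] q [-0.36  0.25  0.77  1.8  -0.19  1.16  0.38] w 0.58 g 41.7
```

View pics/e.png

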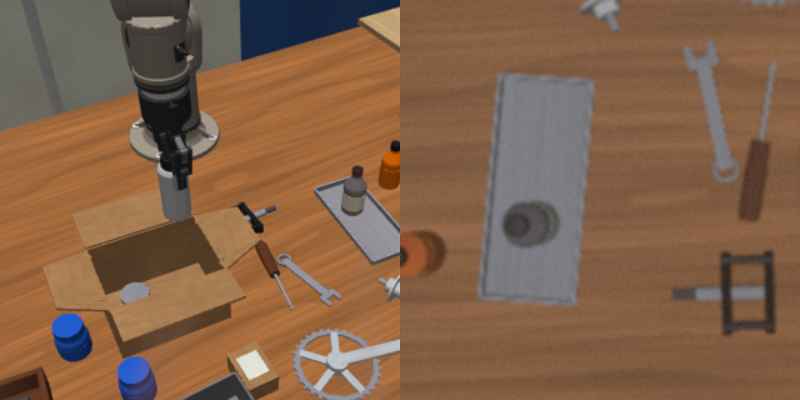

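The can is held upright above the carton. In the top view the tray's free part lies up the picture (+x) from the bottle. Carrying it over.

```bash
python3 -m inch '[[0.015,0,0,0],[0.03,0.003,0,0],[0.04,0.003,0,0],[0.045,0.003,0,0],[0.045,0.003,0,0],[0.045,0.003,0,0],[0.045,0.003,0,0],[0.045,0.003,0,0],[0.045,0.003,0,0],[0.04,0.003,0,0],[0.03,0.003,0,0],[0.009,0,0,0]]' >/dev/null
python3 -m inch '[[0,0,0.03,0],[0,0,0.03,0],[0,0,0.03,0],[0,0,0.03,0],[0,0,0.02,0],[0,0,0,0],[0,0,0,0]]'; python3 st.py
python3 - <<'E'
from h import *
c=bot.read_camera("scene")["color"];t=bot.read_camera("top")["color"]
cv2.imwrite("pics/f.png",np.hstack([cv2.resize(c[130:290,320:480,::-1],(400,400)),cv2.resize(t[200:400,140:340,::-1],(400,400))]))
E
```

```text
t: 18.6
eef_pos: [0.578, 0.2238, 0.177]
tool_rot: [0.0, 0.736, 0.677, -0.001]
contact_force: [0.1, 0.1, -1.4]
gripper_width: 0.573
grasp_force: 42.0
t18.60 x' 0.0287 y' 0.4888 tcpz 0.1770 az_y -4.8 F [ 0.1  0.1 -1.4] q [-0.85  0.5   0.51  1.78 -0.29  0.94 -0.29] w 0.57 g 42.0
```

View pics/f.png

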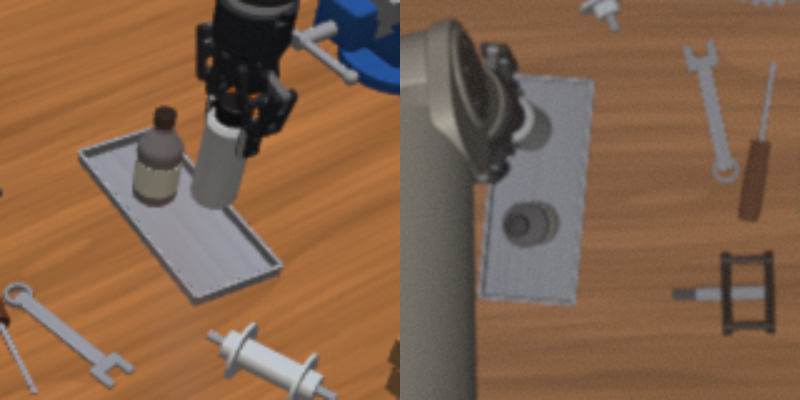

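The can hangs above the free part, clear of the bottle. I'll lower it to just above the floor, then go slowly.

```bash
python3 -m inch '[[0,0,0.02,0],[0,0,0.02,0],[0,0,0.02,0],[0,0,0.015,0],[0,0,0.006,0],[0,0,0.002,0],[0,0,0,0],[0,0,0,0]]'
python3 -m inch '[[0,0,0.001,0],[0,0,0.001,0],[0,0,0.001,0],[0,0,0,0],[0,0,0,0]]'
```

```text
t: 19.5
eef_pos: [0.5789, 0.225, 0.0956]
tool_rot: [0.0, 0.736, 0.677, 0.001]
contact_force: [0.9, -1.0, -2.9]
gripper_width: 0.576
grasp_force: 42.0
t: 20.0
eef_pos: [0.5783, 0.2248, 0.0916]
tool_rot: [-0.0, 0.736, 0.677, -0.0]
contact_force: [0.2, 0.3, -2.3]
gripper_width: 0.572
grasp_force: 42.0
```

```bash
python3 -m inch '[[0,0,0.001,0],[0,0,0,0],[0,0,0,0],[0,0,0,0]]' | sed -n '2p;4p'
python3 -m inch '[[0,0,0.001,0],[0,0,0,0],[0,0,0,0],[0,0,0,0]]'| sed -n '2p;4p'
```

```text
eef_pos: [0.5785, 0.225, 0.0911]
contact_force: [-3.1, -0.1, 4.8]
eef_pos: [0.5786, 0.2252, 0.091]
contact_force: [-3.3, -0.0, 11.5]
```

The force turned upward to 11 N, so the foot is on the floor. I'll ease off 1 mm, release and rise.

```bash
python3 -m inch '[[0,0,-0.001,0],[0,0,0,0],[0,0,0,0],[0,0,0,0],[0,0,0,0],[0,0,0,0],[0,0,0,0]]' 0.068
python3 -m inch '[[0,0,-0.01,0],[0,0,-0.02,0],[0,0,-0.03,0],[0,0,-0.03,0],[0,0,-0.03,0],[0,0,-0.03,0],[0,0,-0.03,0],[0.03,0,0,0],[0.045,0,0,0],[0.045,0,0,0],[0.045,0,0,0],[0.03,0,0,0]]' >/dev/null
python3 -m inch '[[0.03,0,0,0],[0.045,0,0,0],[0.045,0,0,0],[0.03,0,0,0],[0,0,0,0],[0,0,0,0]]' >/dev/null
python3 - <<'E'
from h import *
c=bot.read_camera("scene")["color"];t=bot.read_camera("top")["color"]
cv2.imwrite("pics/g.png",np.hstack([cv2.resize(c[120:340,120:450,::-1],(400,400)),cv2.resize(t[200:400,140:540,::-1],(400,400))]))
E
```

```text
t: 21.5
eef_pos: [0.5783, 0.2247, 0.0906]
tool_rot: [0.0, 0.736, 0.677, -0.0]
contact_force: [0.1, 0.1, -0.0]
gripper_width: 0.796
grasp_force: 0.0
```

View pics/g.png

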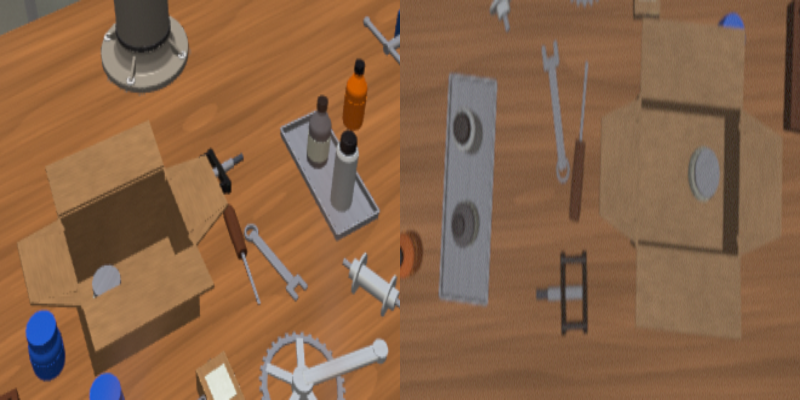

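The can stands upright in the tray beside the bottle. The flaps are all back, the jar is in place and the parts on the bench are undisturbed.

```bash
python3 -c "
from station import bot
print(bot.hand_in())"
```

```text
the job is handed in; nothing more can be done
None
```

I handed the job in: all four flaps are folded back, the spray can stands upright in the tray next to the bottle, and in the last picture the jar, bottle and bench parts look undisturbed; the hand-in returned no verdict.

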